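# Wind the dwell timer and hold the spring puller at its mark

## Task

Get the bench puller ready for a load-hold check: first wind the blue dwell timer by turning its brass wing key clockwise, a part turn at a time, until the red pointer is well inside the green band. Then take the spring puller by its orange grip, pull the rod out of its tube until the whole red ring has just come clear of the tube's mouth, and finish while still holding it there, steady. Leave everything else on the table where it is.

Things in the scene. Friction and masses are not known exactly. Their poses are not given: they have to be found in the camera images.
- key_mid (a point): Centre of the brass wing key on top of the timer, 81 mm above the table, on the key's upright turning axis. The timer is a heavy blue box fixed to the table, 100 x 100 mm, 45 mm tall, with a white dial on top. The wing is an upright plate 44 mm long, 9 mm thick and 32 mm tall (65 to 97 mm above the table); the point's y axis runs along the wing towards its red-dotted end, above the red pointer; its x axis is across the thickness; z is up. The frame turns with the key.
- key (a joint): Turn of the key in rad, growing clockwise seen from above. It starts between 0 and 0.6; the green band on the dial spans 2.54 to 3.42 and the key has a stop at 3.4. It turns against a light spring and friction (up to 0.1 N m) and stays where it is left. At 0 the pointer points along the timer box's y axis.
- grip_mid (a point): Centre of the upper part of the puller's orange grip, 105 mm above the table. The grip is an upright square post 22 x 22 mm, free from 70 mm up to its top at 125 mm above the table; below that a steel rod 10 mm thick, 60 mm above the table, leads from it into the tube. The point's x axis runs along the rod from the grip into the tube: the rod is pulled out towards the point's -x. z is up. The grip's axis is 55 mm from the tube's mouth when the rod is home.
- tube_mouth (a point): Centre of the open end of the puller's dark tube (28 mm thick, lying level, axis 60 mm above the table), from which the rod comes; x axis along the tube, away from the grip. The puller's frame is fixed to the table.
- rod (a joint): How far the rod is pulled out of the tube, in m: 0 is home; at 0.080 the whole 16 mm wide red ring has just come clear of the tube's mouth; it stops at 0.115. An inner spring pulls it home, with 3.6 N at 0 and 10.8 N at 0.080, plus a little friction.
- cone_lilac_mid (a point): Bystander: small lilac thread cone, 42 mm wide, 70 mm tall; the point is its centre. To be left alone.
- cone_yellow_mid (a point): Bystander: small yellow thread cone, 42 mm wide, 70 mm tall; the point is its centre. To be left alone.
- cup_a_mid (a point): Bystander: black moulded dome cup, 80 mm wide, 32 mm tall; the point is its centre. To be left alone.
- cup_b_mid (a point): Bystander: black moulded dome cup, 80 mm wide, 32 mm tall; the point is its centre. To be left alone.
- oil_mid (a point): Bystander: amber oil bottle, 58 mm wide, 170 mm tall; the point is its centre. To be left alone.
- studs_mid (a point): Bystander: jar of press studs with blue lid, 60 mm wide, 75 mm tall; the point is its centre. To be left alone.
- scissors_mid (a point): Bystander: scissors lying flat, about 180 mm long, 10 mm high; the point is its centre. To be left alone.
Mind the look-alikes: they are no part of the job. Of the things shaped like the part that bears key_mid, the blue one is meant.

How it is judged:
By the outcome, as a careful person would: the job done as asked, in the order asked, and still so for the second after the job is handed in, while the arm keeps its last pose, push and grip.
It also fails if it takes over 72 s, if anything falls off the work surface, if the arm or the gripper's body presses on something with over 40 N, if the wrist force passes 120 N, or if a joint passes its speed limit or range.

## Robot

A 6-joint arm with a two-finger parallel gripper is mounted at the origin on the work surface. World frame = base frame: x ahead of the robot, y to its left, z up, the work surface at z = 0. Lengths are in mm, angles in rad, forces in N, time in s.
With the tool pointing down it reaches from about 275 to 1000 mm from the base axis. Payload 8.4 kg.
Tool frame: the origin (TCP) lies midway between the tips of the shut fingers; the grasp point (between the pads) lies 19 mm behind it; z points along the fingers, y is the line along which they close (so a half turn about z gives the same grasp; the last joint's range is limited). The gripper opens to 85 mm and grips with 20 to 120 N. Pads are 22 mm wide; open, the fingers measure 114 mm over their backs; the gripper's body (76 mm by 85 mm) begins 54 mm behind the grasp point. The pads swing forward as they close: fully open they stand 13 mm farther back than shut.
Start: joints at [-1.128, 0.353, 1.633, -0, 1.155, -0.002], TCP at [268.922, -564.189, 231.281] pointing down, gripper open.
Joint ranges: [-2.63, 2.63], [-0.92, 2.1], [0.06, 2.66], [-1.3, 4.44], [0, 2.69], [-3.02, 3.02]. Speed limits (rad/s): [2.22, 2.22, 2.79, 3.14, 3.14, 3.14].

## Interface

Orientations are given as [roll, pitch, yaw] about the fixed x, y, z axes, in that order (R = Rz(yaw) Ry(pitch) Rx(roll)).
In Python, from rig import telemetry, optics, r gives the robot as it stands.
- The arm moves only by the tool play_rows, never from a script. Its arguments are lists of equal length, an entry for each row: "dp": the shift along the tool's x, y, z in units of 40 mm (1.0 is 40 mm), a list of three; "rot": the turn, a rotation vector about the tool's x, y, z in units of 6 degrees (1.0 is 6 degrees), a list of three. In form: {"dp": [[tx, ty, tz], ...], "rot": [[ax, ay, az], ...]}. A call has 1 to 5 rows; each row is the pose to reach, as a shift and turn from the pose commanded when the call began, along the tool's axes at that moment; what a row does not reach only later rows make up. A row lasts 1/12 s, in which the tool goes at most 41.7 mm and 7.16 degrees, less where a joint would pass 70% of its speed; a pose out of reach is approached as far as the arm can. A call with a gripper value outside its range is refused whole. "fingers" is the opening, from 0 (shut) to 1 (fully open), set as the call begins (left out, the last holds). The fingers move at their own pace and stop on an object; "grip_force" is the grip in N (left out, the last holds). Time passes only in rows, so rows that repeat a pose let the fingers close. It gives the time, the measured TCP pose, the force, the opening and the grip force at its end, in the units of the state.
- telemetry.sense(): the state, without advancing time (a new reading comes with each control period).
- optics.grab_frame(name): name is "scene" or "top"; returns a dict with "color" (480x640x3 uint8, red, green, blue), "mtx" (3x3 intrinsics, pixels), "D" ([k1, k2, p1, p2, k3] as OpenCV has them; the pictures are not rectified), "R" (3x3) and "t" (3): a world point X has camera coordinates R X + t. Camera axes: x right, y down, z forward; pixel columns grow to the right and rows downward; lengths in mm; the calibration is good to about 2 mm. A picture is of the moment at which its call begins. There is no depth.
- r.sign_off(): hands the job in; it is judged then, once.
The state is a dict: "clock": time; "qpos": joint angles; "qvel": joint speeds; "joint_efforts": joint torques, N m; "eef_pos": TCP position; "tcp_rot": TCP orientation; "contact_force": force on the tool from outside, world axes, zero at the start; "wrist_torque": the same for the moment, N m; "opening": opening from 0.0 (shut) to 1.0 (fully open); "grasp_force": force on a finger pad.
Only numpy, scipy, OpenCV 4.12 (cv2) and the standard library are available. Lean on these libraries where they do the work, as an engineer would, in place of code of your own. Each camera call takes 0.05 s, during which the arm holds its last target. There are 200 camera calls.

## Working session

There is one attempt and no reset: what is moved stays moved. The work goes in short steps, Python scripts to look and compute and a tool call to move; the robot and the scene stay as the last step left them, time stands still between calls to the robot, and variables do not carry over. Pictures are saved under pics/ and viewed, at most 10 in all, crops included, and the job is handed in when it is done.

Besides the shell and the picture viewer there is one more tool, called after ">>>" as name(argument=value, ...), one argument or row to a line, values as JSON. play_rows: Moves the arm, as the interface text tells. Its arguments: {"type":"object","properties":{"dp":{"type":"array"},"rot":{"type":"array"},"fingers":{"type":"number"},"grip_force":{"type":"number"}},"required":["dp","rot"]}

```bash
mkdir -p pics
python3 - <<'E'
from rig import telemetry, optics
import cv2
print(telemetry.sense())
for n in("scene","top"):
    f=optics.grab_frame(n); cv2.imwrite(f"pics/{n}0.png",f["color"][:,:,::-1]); print(n,f["mtx"].tolist(),f["D"],f["R"],f["t"])
E
```

```text
{'clock': 0.0, 'qpos': array([-1.12838145e+00,  3.53641574e-01,  1.63414980e+00, -1.30931579e-05,
        1.15521406e+00, -2.39214492e-03]), 'qvel': array([-2.00684923e-03,  7.21914108e-05, -1.88907725e-03, -1.43938725e-03,
        1.45189565e-04, -7.82710103e-04]), 'joint_efforts': array([ 7.24816236e-04, -6.05255198e+01, -3.42067373e+01,  6.43444560e-05,
        9.42718587e-03,  2.41842957e-05]), 'eef_pos': array([ 268.71827659, -563.74045268,  230.55909284]), 'tcp_rot': array([-3.14017984e+00,  8.59159023e-06,  4.44812324e-01]), 'contact_force': array([ 0.07212135, -0.28315751, -0.12631335]), 'wrist_torque': array([ 0.01009529,  0.01045344, -0.00850331]), 'grasp_force': 0.0, 'opening': 1.0038772669619287}
scene [[502.51927505014646, 0.0, 317.6030759848531], [0.0, 502.51927505014646, 240.13191516331156], [0.0, 0.0, 1.0]] [0.00944636 0.         0.         0.         0.        ] [[-0.6938535   0.72006593  0.00850787]
 [ 0.45981923  0.45211109 -0.76430481]
 [-0.55419636 -0.52640348 -0.64479902]] [ 408.54563895 -221.02811484 1665.7162621 ]
top [[479.03083686933843, 0.0, 315.2533933639164], [0.0, 479.03083686933843, 238.18717072558783], [0.0, 0.0, 1.0]] [-0.00056826  0.          0.          0.          0.        ] [[ 0.02200663 -0.99933908  0.02893281]
 [-0.99746142 -0.02390725 -0.06707579]
 [ 0.06772316 -0.02738325 -0.9973283 ]] [ -21.28733917  576.47041994 1038.74376882]
```

View pics/scene0.png

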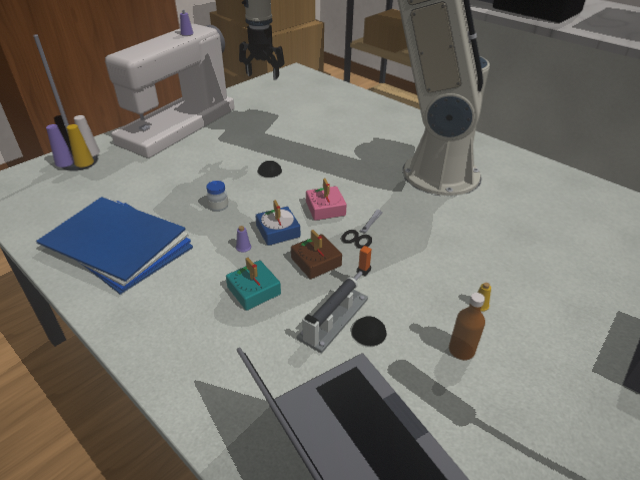

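View pics/top0.png

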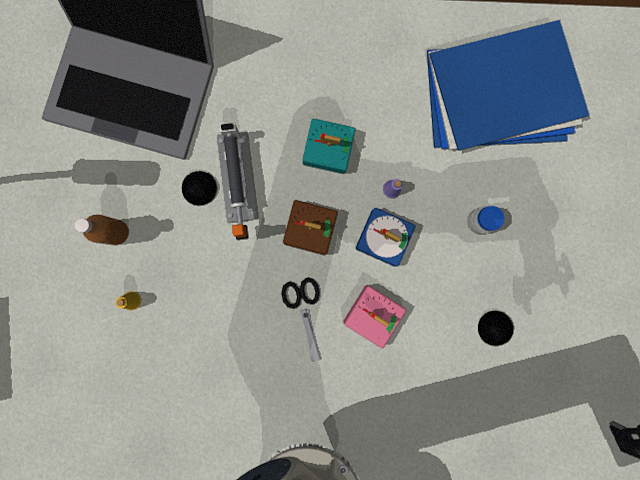

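The top view shows four timers: teal (329,145), brown (311,227), blue with a white dial (386,236) and pink (375,316). By the description, the blue one is meant. The orange grip is at (240,231), and its tube runs up to (230,130). I'll check this in a close crop.

```bash
cat > h.py <<'E'
import numpy as np, cv2
from rig import telemetry, optics
def ray(f,uv):
    p=cv2.undistortPoints(np.array([[uv]],float),f["mtx"],f["D"])[0,0]
    R,t=np.array(f["R"]),np.array(f["t"]); return -R.T@t, R.T@np.array([p[0],p[1],1.])
def onz(f,uv,z):
    c,d=ray(f,uv); return c+d*(z-c[2])/d[2]
def two(f,a,g,b):
    c,d=ray(f,a); e,h=ray(g,b); s=np.linalg.lstsq(np.c_[d,-h],e-c,rcond=None)[0]
    p,q=c+d*s[0],e+h*s[1]; return (p+q)/2,np.linalg.norm(p-q)
def proj(f,X): return cv2.projectPoints(np.array(X,float).reshape(-1,1,3),cv2.Rodrigues(np.array(f["R"]))[0],np.array(f["t"]),f["mtx"],f["D"])[0][:,0]
def blobs(f,lo,hi,roi,amin=3):
    h=cv2.cvtColor(f["color"],cv2.COLOR_RGB2HSV); m=cv2.inRange(h,lo,hi); k=np.zeros_like(m); x0,y0,x1,y1=roi; k[y0:y1,x0:x1]=255; m&=k
    n,l,s,c=cv2.connectedComponentsWithStats(m)
    return m,[(c[i].round(1).tolist(),s[i].tolist()) for i in range(1,n) if s[i,4]>=amin]
E
python3 - <<'E'
from h import *
T=optics.grab_frame("top");S=optics.grab_frame("scene")
a=cv2.resize(T["color"][200:272,350:422],(400,400),interpolation=cv2.INTER_CUBIC)
b=cv2.resize(S["color"][190:250,248:308],(400,400),interpolation=cv2.INTER_CUBIC)
cv2.imwrite("pics/c1.png",np.hstack([a,b])[:,:,::-1])
# box: blue outline top
m,B=blobs(T,(105,120,40),(125,255,255),(345,195,425,275),50);print(B)
cn=max(cv2.findContours(m,cv2.RETR_EXTERNAL,cv2.CHAIN_APPROX_NONE)[0],key=cv2.contourArea)
r=cv2.minAreaRect(cn);bp=cv2.boxPoints(r);print(r)
P=np.array([onz(T,p,45) for p in bp]);print(P.round(1),[np.linalg.norm(P[i]-P[i-1]).round(1) for i in range(4)],P.mean(0))
for f,roi in((T,(220,215,260,245)),(S,(350,240,380,285))):
    print(blobs(f,(5,170,120),(14,255,255),roi,5)[1])
E
```

```text
[([382.6, 237.5], [356, 208, 59, 58, 703])]
((385.195068359375, 236.55409240722656), (46.49497985839844, 45.979644775390625), 23.629377365112305)
[[ 555.3  -92.9   45. ]
 [ 647.8 -131.6   45. ]
 [ 609.5 -225.1   45. ]
 [ 517.2 -185.8   45. ]] [np.float64(100.4), np.float64(100.3), np.float64(101.1), np.float64(100.3)] [ 582.42726432 -158.85025423   45.        ]
[([237.2, 229.7], [232, 224, 11, 12, 106])]
[([366.7, 255.0], [361, 246, 10, 24, 107])]
```

View pics/c1.png

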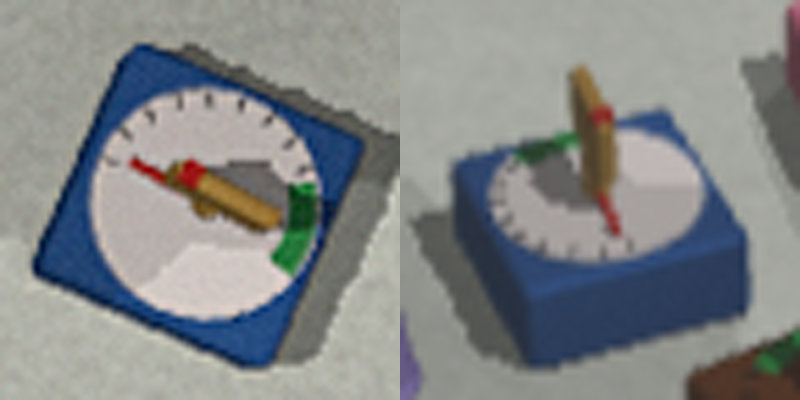

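The crop confirms the choice: blue box, white dial, pointer tip at about (374,229), key wing pointing the same way, and the green band on the right at (404,238) in the full image. The box measures 100 mm square at 45 mm height, as it should. Next I'll get the pointer angle, wing, grip and tube axis.

Run:
```python
from h import *
T=optics.grab_frame("top");S=optics.grab_frame("scene")
C=np.array([582.4,-158.9]); y0=np.arctan2(92.7,38.4)
print("ydeg",np.degrees(y0))
m,B=blobs(T,(0,170,90),(6,255,255),(362,215,400,250),2)
ys,xs=np.nonzero(m)
for u,v in zip(xs,ys): 
    p=onz(T,(u,v),46)[:2]-C; print((u,v),p.round(1),np.degrees(y0-np.arctan2(p[1],p[0])).round(1),end=' | ')
print()
m,B=blobs(T,(50,80,40),(75,255,255),(380,215,415,260),2)
for u,v in np.argwhere(m)[::9][:,::-1]:
    p=onz(T,(u,v),46)[:2]-C; print(np.degrees((y0-np.arctan2(p[1],p[0]))%6.283).round(0),end=' ')
m,B=blobs(T,(10,90,60),(26,255,255),(366,215,410,255),5);print("\nbrass",B)
(cx,cy),wh,an=cv2.minAreaRect(np.argwhere(m)[:,::-1].astype(np.float32)); print(cx,cy,wh,an, onz(T,(cx,cy),97), onz(T,(cx,cy),81))
# key from scene
m,B=blobs(S,(10,90,60),(26,255,255),(268,195,290,225),5);print("brass S",B)
# grip
t=blobs(T,(5,170,200),(14,255,255),(220,215,260,245),5)[1]; print("bright top",t)
ht=cv2.cvtColor(T["color"],cv2.COLOR_RGB2HSV)[222:240,230:248]; print(ht[:,:,0]);print(ht[:,:,2])
print(proj(T,[[582.4,-158.9,97],[582.4,-158.9,81]]),proj(S,[[582.4,-158.9,97],[582.4,-158.9,65]]))
d=cv2.inRange(cv2.cvtColor(T["color"],cv2.COLOR_RGB2GRAY),0,75)
for v in range(120,215,8): 
    x=np.nonzero(d[v,215:262])[0]+215; print(v,x.tolist())
```

```text
ydeg 67.49873240227203
(np.int64(374), np.int64(229)) [15.6 24.8] 9.6 | (np.int64(384), np.int64(229)) [16.1  3.1] 56.6 | (np.int64(375), np.int64(230)) [13.5 22.6] 8.3 | (np.int64(376), np.int64(230)) [13.5 20.5] 11.0 | (np.int64(377), np.int64(230)) [13.6 18.3] 14.1 | (np.int64(383), np.int64(230)) [13.9  5.2] 46.8 | (np.int64(385), np.int64(230)) [14.   0.9] 63.9 | (np.int64(386), np.int64(230)) [14.1 -1.3] 72.7 | (np.int64(377), np.int64(231)) [11.4 18.3] 9.5 | (np.int64(378), np.int64(231)) [11.5 16.1] 13.0 | (np.int64(382), np.int64(231)) [11.7  7.4] 35.2 | (np.int64(385), np.int64(231)) [11.8  0.9] 63.3 | (np.int64(382), np.int64(232)) [9.5 7.4] 29.7 | (np.int64(383), np.int64(232)) [9.6 5.2] 39.0 | (np.int64(385), np.int64(232)) [9.7 0.8] 62.5 | (np.int64(384), np.int64(233)) [7.4 3. ] 45.6 | 
144.0 149.0 155.0 161.0 167.0 176.0 175.0 185.0 192.0 
brass [([390.3, 235.6], [380, 229, 21, 12, 105])]
389.5466003417969 235.77719116210938 (21.306543350219727, 7.414102077484131) 30.256441116333008 [ 580.18938565 -158.68343889   97.        ] [ 581.4170605  -161.62151595   81.        
[... 3167 characters left out ...]
 229, 230, 231, 232, 233, 234, 235, 236, 237, 241, 242, 245, 246, 249, 250]
160 [226, 227, 228, 229, 230, 231, 232, 233, 234, 235, 236, 237, 238, 239, 243, 244, 245, 246, 247, 248, 249, 250]
168 [228, 229, 230, 231, 232, 233, 234, 235, 236, 237, 238, 239, 240, 243, 244, 245, 247, 250, 251, 252]
176 [229, 230, 231, 232, 233, 234, 235, 236, 237, 238, 239, 240, 241, 245, 246, 247, 249, 252]
184 [215, 216, 230, 231, 232, 233, 234, 235, 236, 237, 238, 239, 240, 241, 242, 246, 249, 252, 253]
192 [215, 216, 231, 232, 233, 234, 235, 236, 237, 238, 239, 240, 241, 242, 246, 247, 252, 253, 254, 255]
200 [232, 233, 234, 235, 236, 237, 238, 239, 240, 241, 242, 243, 244, 247, 254, 255]
208 [240, 253, 256]
```

```bash
cat >> h.py <<'E'
from scipy.spatial.transform import Rotation as Ro
def to(xyz,yaw):
    """shift & turn (units) from present pose to tool-down pose, TCP at xyz"""
    s=telemetry.sense(); R0=Ro.from_euler("xyz",s["tcp_rot"]); R1=Ro.from_euler("xyz",[np.pi,0,yaw])
    rv=(R0.inv()*R1).as_rotvec(); print("dp",(R0.inv().apply(np.array(xyz)-s["eef_pos"])/40).round(3),"rot",(np.degrees(rv)/6).round(2),"q",s["qpos"].round(2),"eef",s["eef_pos"].round(1),s["tcp_rot"].round(3),"F",s["contact_force"].round(1),"t",s["clock"])
E
python3 - <<'E'
from h import *
T=optics.grab_frame("top");S=optics.grab_frame("scene")
g=onz(T,(237.0,229.8),125); print("grip",g,proj(S,[g-[0,0,20]]))
a=onz(T,(231,144),60);b=onz(T,(238,200),60);print(a,b,"xaxis deg",np.degrees(np.arctan2(*(a-b)[[1,0]])))
to([582,-159,130],1.01+np.pi)
to([582,-159,130],1.01)
E
```

```text
grip [582.59375932 150.34635611 125.        ] [[365.28116841 254.66304713]]
[771.9490138 178.0713867  60.       ] [651.5014799  159.17483555  60.        ] xaxis deg 8.916236345864926
dp [11.424 -5.775  2.531] rot [-0.   0.  24.6] q [-1.13  0.35  1.63  0.    1.16 -0.  ] eef [ 268.9 -564.1  231.2] [-3.141 -0.     0.445] F [-0.2 -0.6 -0.6] t 0.4
dp [11.424 -5.775  2.531] rot [-0.  -0.  -5.4] q [-1.13  0.35  1.63  0.    1.16 -0.  ] eef [ 268.9 -564.1  231.2] [-3.141 -0.     0.445] F [-0.2 -0.6 -0.6] t 0.4
```

>>> play_rows(
  dp=[
    [0.9,-0.46,0],
    [1.8,-0.92,0],
    [2.7,-1.38,0],
    [3.6,-1.84,0],
    [4.5,-2.3,0],
  ],
  rot=[
    [0,0,-1.18],
    [0,0,-2.36],
    [0,0,-3.54],
    [0,0,-4.72],
    [0,0,-5.9],
  ],
  fingers=1,
  grip_force=50,
)

```text
clock: 0.82
eef_pos: [392.5, -402.2, 231.4]
tcp_rot: [3.141, 0.0, 1.068]
contact_force: [1.2, -0.6, 0.6]
opening: 1.003
grasp_force: 0.0
```

>>> play_rows(
  dp=[
    [0.98,0.15,0],
    [1.96,0.3,0],
    [2.94,0.45,0],
    [3.92,0.6,0],
    [4.9,0.75,0],
  ],
  rot=[
    [0,0,-1.18],
    [0,0,-2.36],
    [0,0,-3.54],
    [0,0,-4.72],
    [0,0,-5.9],
  ],
)

```text
clock: 1.23
eef_pos: [514.3, -245.3, 231.5]
tcp_rot: [3.141, 0.0, 1.687]
contact_force: [0.5, -1.1, -0.2]
opening: 0.998
grasp_force: 0.0
```

>>> play_rows(
  dp=[
    [0.4,0.38,0],
    [0.8,0.77,0],
    [1.2,1.15,0],
    [1.6,1.54,0],
    [2.0,1.93,0],
  ],
  rot=[
    [0,0,-1.18],
    [0,0,-2.36],
    [0,0,-3.54],
    [0,0,-4.72],
    [0,0,-5.9],
  ],
)

```text
clock: 1.65
eef_pos: [582.0, -158.0, 231.3]
tcp_rot: [3.142, 0.0, 2.305]
contact_force: [0.3, 0.5, -0.6]
opening: 0.998
grasp_force: 0.0
```

>>> play_rows(
  dp=[
    [0,0,0.4],
    [0,0,0.8],
    [0,0,1.2],
    [0,0,1.2],
    [0,0,1.2],
  ],
  rot=[
    [0,0,-1.18],
    [0,0,-2.36],
    [0,0,-3.54],
    [0,0,-4.72],
    [0,0,-5.9],
  ],
)

```text
clock: 2.07
eef_pos: [580.6, -158.8, 182.0]
tcp_rot: [3.141, -0.002, 2.922]
contact_force: [0.8, 0.7, -0.5]
opening: 0.997
grasp_force: 0.0
```

>>> play_rows(
  dp=[
    [0,0,0],
    [0,0,0],
    [0,0,0],
    [0,0,0],
    [0,0,0],
  ],
  rot=[
    [0,0,-1.18],
    [0,0,-2.36],
    [0,0,-3.54],
    [0,0,-4.72],
    [0,0,-5.9],
  ],
)

```text
clock: 2.48
eef_pos: [581.4, -159.1, 183.3]
tcp_rot: [-3.142, 0.0, -2.743]
contact_force: [-0.5, 0.3, 0.5]
opening: 0.998
grasp_force: 0.0
```

>>> play_rows(
  dp=[
    [0,0,0],
    [0,0,0],
    [0,0,0],
    [0,0,0],
    [0,0,0],
  ],
  rot=[
    [0,0,-1.18],
    [0,0,-2.36],
    [0,0,-3.54],
    [0,0,-4.72],
    [0,0,-5.9],
  ],
)

```text
clock: 2.9
eef_pos: [581.4, -159.1, 183.3]
tcp_rot: [-3.142, 0.0, -2.125]
contact_force: [-0.2, 0.5, 0.1]
opening: 1.001
grasp_force: 0.0
```

Run:
```python
from h import *
to([582,-159,66],1.01-np.pi)
f=optics.grab_frame("scene"); cv2.imwrite("pics/s2.png",cv2.resize(f["color"][130:270,190:350],(800,600))[:,:,::-1][:,:,:])
```

```text
dp [-0.01  -0.011  2.933] rot [-0.    0.    0.06] q [-0.27  0.37  1.73  0.    1.05 -2.86] eef [ 581.4 -159.1  183.3] [-3.142  0.    -2.125] F [-0.2  0.5  0.1] t 2.9
```

View pics/s2.png

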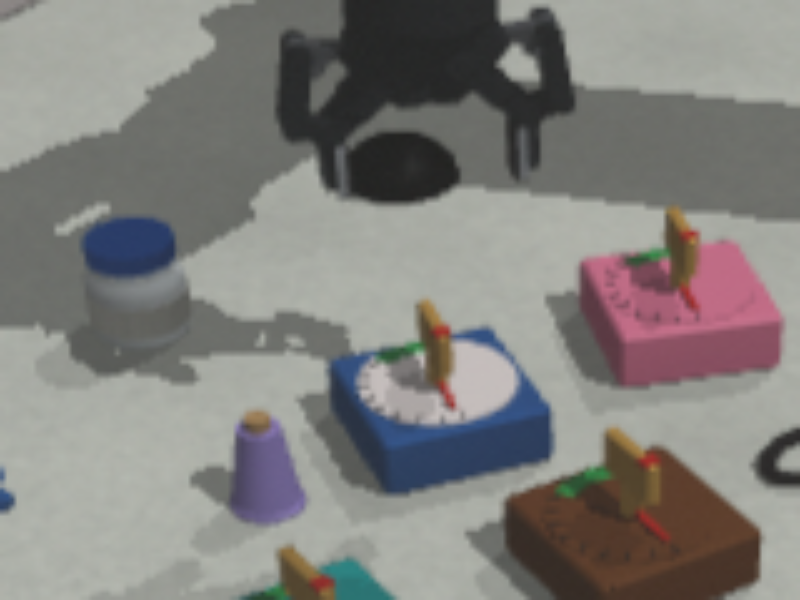

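The open fingers stand above the blue key, on either side of the wing (blue key at about (435,345) in the crop). I'll go down and close.

>>> play_rows(
  dp=[
    [0,0,0.7],
    [0,0,1.4],
    [0,0,2.1],
    [0,0,2.7],
    [0,0,2.9],
  ],
  rot=[
    [0,0,0],
    [0,0,0],
    [0,0,0],
    [0,0,0],
    [0,0,0],
  ],
)

```text
clock: 3.37
eef_pos: [579.2, -158.5, 63.9]
tcp_rot: [3.137, -0.001, -2.134]
contact_force: [-0.6, 0.2, -1.1]
opening: 1.006
grasp_force: 0.0
```

>>> play_rows(
  dp=[
    [0,0,0],
    [0,0,0],
    [0,0,0],
    [0,0,0],
    [0,0,0],
  ],
  rot=[
    [0,0,0],
    [0,0,0],
    [0,0,0],
    [0,0,0],
    [0,0,0],
  ],
  fingers=0,
  grip_force=40,
)

```text
clock: 3.78
eef_pos: [582.3, -159.3, 68.7]
tcp_rot: [-3.139, 0.001, -2.132]
contact_force: [-0.9, -0.0, 0.6]
opening: 0.301
grasp_force: 0.0
```

>>> play_rows(
  dp=[
    [0,0,0],
    [0,0,0],
    [0,0,0],
    [0,0,0],
    [0,0,0],
  ],
  rot=[
    [0,0,0],
    [0,0,0],
    [0,0,0],
    [0,0,0],
    [0,0,0],
  ],
)

```text
clock: 4.2
eef_pos: [583.8, -160.7, 68.7]
tcp_rot: [-3.136, 0.001, -2.131]
contact_force: [4.3, -6.1, -0.3]
opening: 0.096
grasp_force: 46.0
```

>>> play_rows(
  dp=[
    [0,-0.06,0],
    [0,-0.06,0],
    [0,-0.06,0],
    [0,-0.06,0],
    [0,-0.06,0],
  ],
  rot=[
    [0,0,0.6],
    [0,0,1.4],
    [0,0,2.2],
    [0,0,3.0],
    [0,0,3.8],
  ],
)

```text
clock: 4.62
eef_pos: [584.2, -161.0, 68.7]
tcp_rot: [-3.14, 0.001, -2.533]
contact_force: [-0.5, -2.6, 6.1]
opening: 0.093
grasp_force: 47.0
```

>>> play_rows(
  dp=[
    [0,0,0],
    [0,0,0],
    [0,0,0],
    [0,0,0],
    [0,0,0],
  ],
  rot=[
    [0,0,0.8],
    [0,0,1.6],
    [0,0,2.4],
    [0,0,3.2],
    [0,0,4.0],
  ],
)

```text
clock: 5.03
eef_pos: [584.4, -161.3, 68.7]
tcp_rot: [-3.14, 0.002, -2.952]
contact_force: [-0.9, -3.8, 5.5]
opening: 0.097
grasp_force: 46.9
```

Run:
```python
from h import *
f=optics.grab_frame("scene");g=optics.grab_frame("top"); a=[cv2.resize(i,(400,400),interpolation=cv2.INTER_CUBIC) for i in (f["color"][190:250,248:308],g["color"][200:272,350:422])]; cv2.imwrite("pics/s3.png",np.hstack(a)[:,:,::-1])
s=telemetry.sense();print(s["tcp_rot"],s["contact_force"],s["wrist_torque"],s["eef_pos"])
```

```text
[-3.13974568e+00  2.04061021e-03 -2.95166446e+00] [-1.03651919 -3.93848581  5.80624318] [-0.41627507  0.10450392 -0.04286489] [ 584.40331399 -161.27208236   68.66110581]
```

View pics/s3.png

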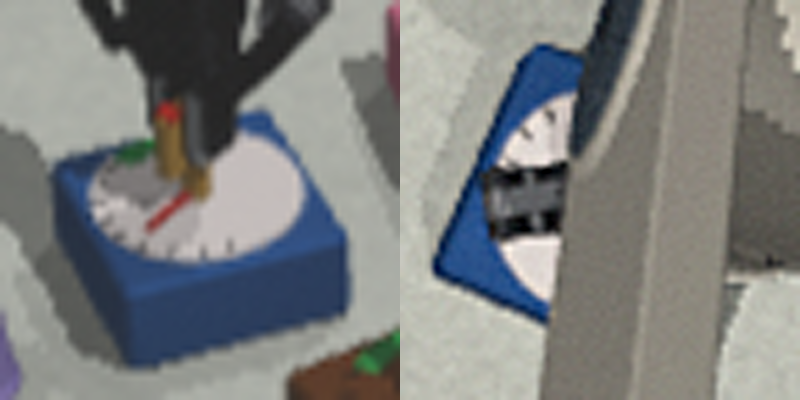

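The red pointer has turned with the key, to roughly (170,210) in the left crop. I'll keep turning in parts.

>>> play_rows(
  dp=[
    [0,0,0],
    [0,0,0],
    [0,0,0],
    [0,0,0],
    [0,0,0],
  ],
  rot=[
    [0,0,0.95],
    [0,0,1.9],
    [0,0,2.85],
    [0,0,3.8],
    [0,0,4.75],
  ],
)

```text
clock: 5.55
eef_pos: [584.4, -161.6, 68.6]
tcp_rot: [-3.14, 0.003, 2.833]
contact_force: [-0.7, -5.8, 6.0]
opening: 0.098
grasp_force: 46.8
```

>>> play_rows(
  dp=[
    [0,0,0],
    [0,0,0],
    [0,0,0],
    [0,0,0],
    [0,0,0],
  ],
  rot=[
    [0,0,0.95],
    [0,0,1.9],
    [0,0,2.85],
    [0,0,3.8],
    [0,0,4.75],
  ],
)

```text
clock: 5.97
eef_pos: [584.3, -161.9, 68.7]
tcp_rot: [-3.142, 0.003, 2.336]
contact_force: [-1.6, -6.8, 5.0]
opening: 0.095
grasp_force: 46.8
```

>>> play_rows(
  dp=[
    [0,0,0],
    [0,0,0],
    [0,0,0],
    [0,0,0],
    [0,0,0],
  ],
  rot=[
    [0,0,0.95],
    [0,0,1.9],
    [0,0,2.85],
    [0,0,3.8],
    [0,0,4.75],
  ],
)

```text
clock: 6.38
eef_pos: [583.9, -162.1, 68.6]
tcp_rot: [3.141, 0.003, 1.838]
contact_force: [-3.5, -8.0, 6.2]
opening: 0.096
grasp_force: 47.0
```

>>> play_rows(
  dp=[
    [0,0,0],
    [0,0,0],
    [0,0,0],
    [0,0,0],
    [0,0,0],
  ],
  rot=[
    [0,0,1.0],
    [0,0,2.0],
    [0,0,3.0],
    [0,0,4.0],
    [0,0,4.8],
  ],
)

```text
clock: 6.8
eef_pos: [583.6, -162.2, 68.6]
tcp_rot: [3.14, 0.002, 1.335]
contact_force: [-4.5, -8.9, 7.6]
opening: 0.093
grasp_force: 47.2
```

>>> play_rows(
  dp=[
    [0,0,0],
    [0,0,0],
    [0,0,0],
  ],
  rot=[
    [0,0,0],
    [0,0,0],
    [0,0,0],
  ],
)

```text
clock: 7.05
eef_pos: [583.6, -162.2, 68.6]
tcp_rot: [3.14, 0.002, 1.341]
contact_force: [-3.4, -8.9, 7.3]
opening: 0.097
grasp_force: 47.1
```

>>> play_rows(
  dp=[
    [0,0,0],
    [0,0,0],
    [0,0,0],
    [0,0,0],
    [0,0,0],
  ],
  rot=[
    [0,0,0],
    [0,0,0],
    [0,0,0],
    [0,0,0],
    [0,0,0],
  ],
  fingers=1,
)

```text
clock: 7.47
eef_pos: [583.5, -160.2, 67.3]
tcp_rot: [3.142, -0.0, 1.34]
contact_force: [-0.3, -1.0, 0.5]
opening: 0.8
grasp_force: 0.0
```

>>> play_rows(
  dp=[
    [0,0,0],
    [0,0,-0.3],
    [0,0,-1.1],
    [0,0,-2.0],
    [0,0,-3.0],
  ],
  rot=[
    [0,0,0],
    [0,0,0],
    [0,0,0],
    [0,0,0],
    [0,0,0],
  ],
)

```text
clock: 7.88
eef_pos: [582.4, -160.0, 188.3]
tcp_rot: [-3.139, -0.0, 1.34]
contact_force: [1.6, -0.1, 1.3]
opening: 1.0
grasp_force: 0.0
```

>>> play_rows(
  dp=[
    [0,0,0],
  ],
  rot=[
    [0,0,0],
  ],
)

```text
clock: 7.97
eef_pos: [587.6, -161.4, 196.0]
tcp_rot: [3.13, 0.0, 1.34]
contact_force: [1.9, 0.4, 0.9]
opening: 0.998
grasp_force: 0.0
```

Run:
```python
from h import *
S=optics.grab_frame("scene"); cv2.imwrite("pics/s4.png",cv2.resize(S["color"][190:250,248:308],(500,500),interpolation=cv2.INTER_CUBIC)[:,:,::-1])
C=np.array([582.4,-158.9]); y0=np.radians(67.5)
m,B=blobs(S,(0,170,90),(6,255,255),(255,195,302,245),2)
for v,u in np.argwhere(m):
    p=onz(S,(u,v),46)[:2]-C; print((u,v),p.round(0),np.degrees((y0-np.arctan2(p[1],p[0]))%6.283).round(0),end='|')
to([583,149.5,175],0.156)
```

```text
(np.int64(274), np.int64(200)) [-51. -73.] 192.0|(np.int64(273), np.int64(201)) [-46. -72.] 190.0|(np.int64(274), np.int64(201)) [-48. -70.] 192.0|dp [ 7.54  -1.859  0.426] rot [ 0.08 -0.05 11.31] q [-0.27  0.36  1.71  0.    1.06 -0.04] eef [ 586.3 -161.1  192.8] [3.133 0.    1.34 ] F [-0.2  0.4 -0.3] t 8.0167
```

View pics/s4.png

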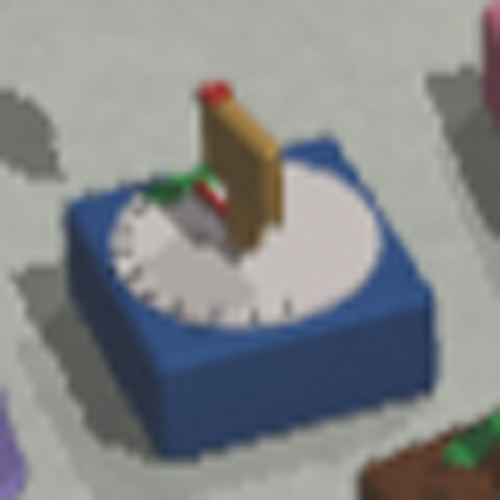

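The key stayed put, with the pointer in the green band at about (205,188) in the crop. I'll confirm it from the top camera once the arm is clear. On to the grip.

>>> play_rows(
  dp=[
    [0.76,-0.18,0],
    [1.52,-0.37,0],
    [2.28,-0.56,0],
    [3.04,-0.74,0],
    [3.8,-0.93,0],
  ],
  rot=[
    [0,0,1.14],
    [0,0,2.28],
    [0,0,3.42],
    [0,0,4.56],
    [0,0,5.7],
  ],
)

```text
clock: 8.43
eef_pos: [581.3, -2.5, 187.0]
tcp_rot: [-3.141, 0.001, 0.737]
contact_force: [0.8, 0.3, 0.3]
opening: 1.0
grasp_force: 0.0
```

>>> play_rows(
  dp=[
    [0.5,-0.57,0],
    [1.0,-1.15,0],
    [1.6,-1.8,0],
    [2.2,-2.5,0],
    [2.57,-2.87,0],
  ],
  rot=[
    [0,0,1.12],
    [0,0,2.24],
    [0,0,3.36],
    [0,0,4.48],
    [0,0,5.6],
  ],
)

```text
clock: 8.85
eef_pos: [579.0, 153.4, 187.0]
tcp_rot: [-3.141, 0.001, 0.152]
contact_force: [1.2, -1.0, -1.1]
opening: 1.0
grasp_force: 0.0
```

>>> play_rows(
  dp=[
    [0,0,0],
    [0,0,0],
    [0,0,0],
  ],
  rot=[
    [0,0,0],
    [0,0,0],
    [0,0,0],
  ],
)

```text
clock: 9.1
eef_pos: [579.5, 149.7, 186.9]
tcp_rot: [3.141, 0.001, 0.16]
contact_force: [0.4, 0.4, -0.3]
opening: 1.001
grasp_force: 0.0
```

Run:
```python
from h import *
S=optics.grab_frame("scene");T=optics.grab_frame("top")
a=cv2.resize(T["color"][200:272,350:422],(400,400),interpolation=cv2.INTER_CUBIC); b=cv2.resize(S["color"][190:310,310:430],(400,400),interpolation=cv2.INTER_CUBIC)
cv2.imwrite("pics/s5.png",np.hstack([a,b])[:,:,::-1])
to([583,149.5,88],0.156)
C=np.array([582.4,-158.9]); y0=np.radians(67.5)
for n,f,roi in(("T",T,(362,215,412,258)),("S",S,(255,203,302,245))):
  m,B=blobs(f,(0,130,60),(6,255,255),roi,2)
  for v,u in np.argwhere(m):
    p=onz(f,(u,v),46)[:2]-C; print(n,(u,v),p.round(0),((y0-np.arctan2(p[1],p[0]))%6.283).round(2),end='|')
```

```text
dp [8.200e-02 1.000e-03 2.478e+00] rot [0.   0.01 0.01] q [ 0.25  0.36  1.73 -0.    1.05  1.66] eef [579.8 149.1 187.1] [3.141e+00 1.000e-03 1.570e-01] F [-1.1 -0.3  0.4] t 9.2
T (np.int64(397), np.int64(235)) [  4. -25.] 2.6|T (np.int64(398), np.int64(235)) [  4. -28.] 2.61|T (np.int64(399), np.int64(235)) [  4. -30.] 2.62|T (np.int64(400), np.int64(235)) [  4. -32.] 2.63|T (np.int64(397), np.int64(236)) [  2. -25.] 2.69|T (np.int64(399), np.int64(236)) [  2. -30.] 2.69|T (np.int64(400), np.int64(236)) [  2. -32.] 2.69|T (np.int64(398), np.int64(237)) [ -1. -28.] 2.77|T (np.int64(399), np.int64(237)) [ -0. -30.] 2.76|T (np.int64(400), np.int64(237)) [ -0. -32.] 2.76|T (np.int64(397), np.int64(238)) [ -3. -25.] 2.86|T (np.int64(398), np.int64(238)) [ -3. -28.] 2.85|T (np.int64(399), np.int64(238)) [ -3. -30.] 2.84|T (np.int64(400), np.int64(238)) [ -3. -32.] 2.83|T (np.int64(399), np.int64(239)) [ -5. -30.] 2.91|T (np.int64(401), np.int64(239)) [ -5. -34.] 2.89|T (np.int64(401), np.int64(240)) [ -7. -34.] 2.95|S (np.int64(272), np.int64(212)) [ -8. -34.] 2.98|S (np.int64(273), np.int64(213)) [ -7. -29.] 2.98|S (np.int64(274), np.int64(214)) [ -6. -23.] 2.99|
```

View pics/s5.png

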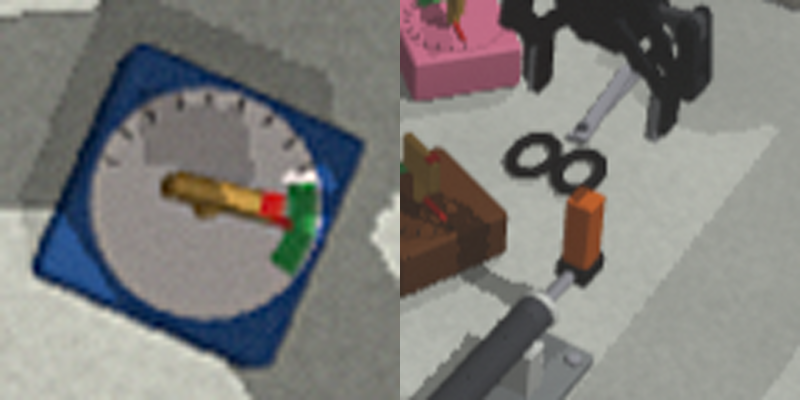

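The pointer reads about 2.97 rad, mid-band. The gripper stands over the orange grip, so I'll go down and grasp it.

>>> play_rows(
  dp=[
    [0.08,0,0.6],
    [0.08,0,1.2],
    [0.08,0,1.8],
    [0.08,0,2.3],
    [0.08,0,2.45],
  ],
  rot=[
    [0,0,0],
    [0,0,0],
    [0,0,0],
    [0,0,0],
    [0,0,0],
  ],
)

```text
clock: 9.62
eef_pos: [581.3, 149.0, 86.3]
tcp_rot: [3.141, 0.005, 0.156]
contact_force: [-1.0, -0.6, 0.5]
opening: 1.002
grasp_force: 0.0
```

>>> play_rows(
  dp=[
    [0,0,0],
    [0,0,0],
    [0,0,0],
    [0,0,0],
    [0,0,0],
  ],
  rot=[
    [0,0,0],
    [0,0,0],
    [0,0,0],
    [0,0,0],
    [0,0,0],
  ],
  fingers=0,
  grip_force=70,
)

```text
clock: 10.03
eef_pos: [583.9, 150.8, 90.5]
tcp_rot: [-3.141, -0.002, 0.157]
contact_force: [-0.3, -0.3, -0.2]
opening: 0.306
grasp_force: 0.0
```

>>> play_rows(
  dp=[
    [0,0,0],
    [0,0,0],
    [0,0,0],
    [0,0,0],
  ],
  rot=[
    [0,0,0],
    [0,0,0],
    [0,0,0],
    [0,0,0],
  ],
)

```text
clock: 10.37
eef_pos: [583.8, 150.3, 90.7]
tcp_rot: [3.141, -0.002, 0.157]
contact_force: [-1.4, -4.6, 6.3]
opening: 0.246
grasp_force: 68.4
```

Run:
```python
from h import *
s=telemetry.sense();print(s["eef_pos"],s["tcp_rot"],s["contact_force"],s["wrist_torque"])
```

```text
[583.84747828 150.33370722  90.65040635] [ 3.14094089e+00 -1.71855156e-03  1.57060523e-01] [-1.4120722  -4.58039451  6.26162248] [-0.56586022  0.08138082 -0.12781094]
```

>>> play_rows(
  dp=[
    [-0.3,0,0],
    [-0.6,0,0],
    [-0.9,0,0],
    [-1.2,0,0],
    [-1.5,0,0],
  ],
  rot=[
    [0,0,0],
    [0,0,0],
    [0,0,0],
    [0,0,0],
    [0,0,0],
  ],
  grip_force=80,
)

```text
clock: 10.78
eef_pos: [526.7, 141.4, 90.7]
tcp_rot: [3.141, -0.007, 0.157]
contact_force: [10.3, -2.2, -3.0]
opening: 0.243
grasp_force: 80.2
```

>>> play_rows(
  dp=[
    [-0.2,0,0],
    [-0.4,0,0],
    [-0.55,0,0],
    [-0.55,0,0],
    [-0.55,0,0],
  ],
  rot=[
    [0,0,0],
    [0,0,0],
    [0,0,0],
    [0,0,0],
    [0,0,0],
  ],
)

```text
clock: 11.2
eef_pos: [505.3, 138.1, 90.7]
tcp_rot: [3.141, -0.007, 0.157]
contact_force: [10.0, -3.3, -3.7]
opening: 0.245
grasp_force: 80.1
```

Run:
```python
from h import *
s=telemetry.sense();print(s["eef_pos"],s["contact_force"],np.linalg.norm(s["eef_pos"][:2]-[583.85,150.33]))
S=optics.grab_frame("scene"); cv2.imwrite("pics/s6.png",cv2.resize(S["color"][220:300,320:400],(600,600),interpolation=cv2.INTER_CUBIC)[:,:,::-1])
m,B=blobs(S,(0,120,60),(7,255,255),(325,240,385,300),2);print(B)
x=np.array([np.cos(.156),np.sin(.156)]);mouth=np.array([583.3,149.7])+55*x
for v,u in np.argwhere(m)[::4]: p=onz(S,(u,v),62)[:2]-mouth; print((u,v),(p@x).round(1),(p@[-x[1],x[0]]).round(1),end='|')
print(proj(S,[[*mouth,60]]))
```

```text
[505.3482763  138.06557504  90.70889443] [10.02347714 -3.31754271 -3.65915049] 79.45399136290949
[([355.3, 277.9], [353, 276, 5, 5, 15])]
(np.int64(354), np.int64(276)) -17.2 -4.2|(np.int64(355), np.int64(277)) -15.6 -0.4|(np.int64(356), np.int64(278)) -14.1 3.3|(np.int64(357), np.int64(279)) -12.6 7.0|[[351.62426616 281.44613817]]
```

View pics/s6.png

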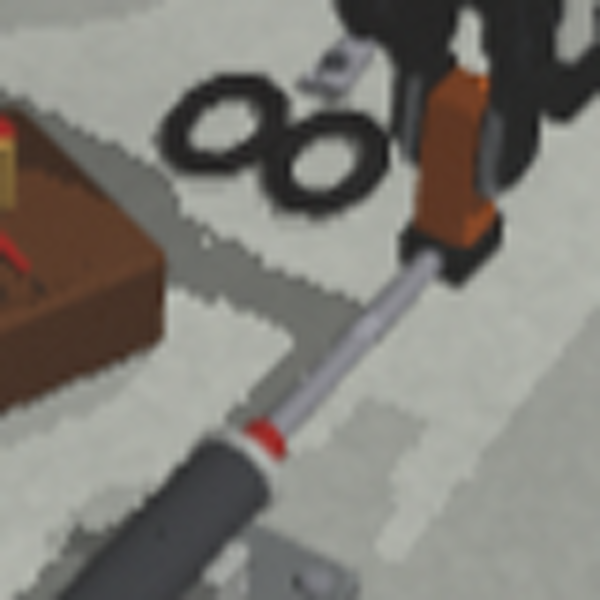

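The rod is out and most of the red ring shows at (265,440) in the crop, against the white collar at the mouth. I'll measure it along the axis.

```bash
cat > prof.py <<'E'
from h import *
s=telemetry.sense(); S=optics.grab_frame("scene"); x=np.array([np.cos(.156),np.sin(.156),0]); n=np.array([-x[1],x[0],0])
g=s["eef_pos"].copy(); g[2]=60; print("pull",np.linalg.norm(g[:2]-[583.85,150.33]).round(1),"F",s["contact_force"].round(1))
# visible side line of the rod: toward camera
cam=-np.array(S["R"]).T@np.array(S["t"]); v=cam-g; v-=x*(v@x); v/=np.linalg.norm(v)
for o in (-3,0,3):
  w=np.cross(x,v)*o
  print("off",o)
  for d in range(108,150,2):
    u=proj(S,[g+x*d+v*5+w])[0]; c=cv2.getRectSubPix(S["color"],(1,1),tuple(map(float,u)))[0,0]; print(d,u.round(1).tolist() if d in(108,134) else "",c.tolist(),end=' ')
  print()
E
python3 prof.py
```

```text
pull 79.3 F [10.6 -3.6 -3.7]
off -3
108 [359.4, 275.3] [132, 133, 136] 110  [130, 130, 134] 112  [133, 133, 137] 114  [133, 132, 136] 116  [137, 123, 125] 118  [143, 93, 94] 120  [147, 59, 57] 122  [152, 49, 46] 124  [155, 58, 55] 126  [160, 98, 94] 128  [168, 145, 140] 130  [167, 163, 158] 132  [154, 157, 152] 134 [353.6, 281.5] [113, 115, 114] 136  [76, 76, 79] 138  [68, 69, 72] 140  [68, 69, 72] 142  [68, 69, 72] 144  [67, 69, 72] 146  [67, 68, 72] 148  [68, 69, 72] 
off 0
108 [358.4, 274.4] [136, 136, 142] 110  [138, 139, 145] 112  [136, 136, 142] 114  [138, 137, 142] 116  [141, 117, 121] 118  [148, 78, 78] 120  [154, 51, 48] 122  [155, 48, 44] 124  [157, 61, 57] 126  [163, 102, 97] 128  [170, 148, 144] 130  [166, 163, 159] 132  [147, 149, 146] 134 [352.7, 280.7] [105, 107, 106] 136  [74, 75, 78] 138  [67, 68, 71] 140  [67, 68, 71] 142  [67, 68, 71] 144  [67, 68, 71] 146  [67, 68, 71] 148  [66, 68, 72] 
off 3
108 [357.5, 273.6] [117, 117, 121] 110  [117, 118, 123] 112  [117, 117, 121] 114  [118, 117, 121] 116  [123, 100, 102] 118  [133, 75, 75] 120  [140, 52, 50] 122  [146, 45, 42] 124  [149, 59, 55] 126  [154, 94, 91] 128  [161, 137, 134] 130  [162, 158, 155] 132  [138, 140, 137] 134 [351.7, 279.8] [100, 102, 101] 136  [73, 75, 76] 138  [65, 66, 69] 140  [65, 66, 69] 142  [65, 66, 69] 144  [65, 66, 70] 146  [66, 67, 71] 148  [66, 66, 70]
```

Allowing for the collar's parallax, the ring is about 16 mm out, with the rod at about 79.5 mm. I'll pull about 3 mm more so it is fully clear, and hold.

>>> play_rows(
  dp=[
    [-0.04,0,0],
    [-0.08,0,0],
    [-0.08,0,0],
    [-0.08,0,0],
    [-0.08,0,0],
  ],
  rot=[
    [0,0,0],
    [0,0,0],
    [0,0,0],
    [0,0,0],
    [0,0,0],
  ],
)

```text
clock: 11.72
eef_pos: [502.6, 137.7, 90.7]
tcp_rot: [3.141, -0.007, 0.157]
contact_force: [11.5, -2.8, -4.3]
opening: 0.25
grasp_force: 80.0
```

>>> play_rows(
  dp=[
    [0,0,0],
    [0,0,0],
    [0,0,0],
    [0,0,0],
    [0,0,0],
  ],
  rot=[
    [0,0,0],
    [0,0,0],
    [0,0,0],
    [0,0,0],
    [0,0,0],
  ],
)

```text
clock: 12.13
eef_pos: [502.7, 137.7, 90.7]
tcp_rot: [3.141, -0.007, 0.157]
contact_force: [11.1, -2.4, -4.5]
opening: 0.247
grasp_force: 80.0
```

```bash
python3 prof.py | grep -A1 -E "pull|off 0"
```

```text
pull 82.2 F [11.1 -2.4 -4.5]
off -3
--
off 0
108 [359.0, 273.7] [138, 139, 144] 110  [137, 137, 143] 112  [137, 137, 142] 114  [138, 132, 137] 116  [142, 112, 115] 118  [151, 81, 80] 120  [154, 53, 50] 122  [157, 45, 42] 124  [156, 46, 42] 126  [156, 49, 46] 128  [160, 82, 79] 130  [168, 130, 126] 132  [169, 159, 155] 134 [353.3, 280.0] [159, 161, 157] 136  [123, 125, 123] 138  [83, 84, 85] 140  [66, 68, 71] 142  [66, 68, 71] 144  [66, 67, 70] 146  [66, 67, 71] 148  [66, 67, 71]
```

```bash
python3 -c "
from rig import r
print(r.sign_off())"
```

```text
the job is handed in; nothing more can be done
None
```

I handed the job in at about 12 s: the blue timer is wound to about 2.97 rad (green band 2.54 to 3.42), and the arm is holding the rod steady at about 82 mm, with the whole red ring clear of the tube's mouth.

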